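# Hold the core in a vessel mould, ready for the pour

## Task

Pick up the oblong wooden core by the batten on its top, carry it over the row of jars and cups and lower it upright into the white board mould, square to the boards, until you feel it touch the mould's bottom gently. Then raise it one centimetre off the bottom, for the thickness of the vessel's floor, and finish while still holding it there, still and upright, centred with an even gap all round and touching neither bottom nor boards, ready for me to pour. Leave the jars, the cups, the round core and the finished planter where they stand.

Things in the scene. Friction and masses are not known exactly. Their poses are not given: they have to be found in the camera images.
- core: the oblong core, a loose wooden block of 0.25 to 0.5 kg that shapes the inside of a vessel. Flat foot 84 (its x) by 60 (its y), widening to 90 by 66 at its top, 95 above the foot; a grip batten stands on the top. Alike when turned half round. Origin: centre of the foot, z up. Starts on the table on one side of the row of jars.
- core_grip (a point): middle of the core's batten, the pale wooden grip on its top: 70 long (core's x), 22 thick (core's y), 40 high, with nothing beside it. Grip it across its thickness. This point is 115 above the core's foot, 20 above the core's top and 20 below the batten's top; its axes are the core's.
- mould: the board mould, rigid and fixed to the table, on the other side of the row of jars from the core: four white boards 15 thick, each running on past the next, on a plywood base 226 (x) by 206 (y) by 15, wooden cleats in the outer corners. Inside 116 (x) by 92 (y), so the centred core's foot has 16 to each board. Origin: centre of the base's underside, z up.
- mould_rim (a point): centre of the mould's open top, level with the boards' upper edges, 105 above the mould's origin; its axes are the mould's.
- bottom: the plaster bottom block fixed inside the mould, filling its opening of 116 (x) by 92 (y); its flat top is the mould's bottom, and lies 55 to 80 below the boards' rim, differing from set-up to set-up. Origin: centre of that top face; axes parallel to the mould's. It feels firm and hardly yields.
- jar0: a loose pigment jar, 62 across and 92 high, with a black screw lid and a paper label; a bystander standing in the row that runs away from the robot between the core's side and the mould's side. Origin: centre of its underside.
- jar1: a loose pigment jar, 62 across and 92 high, with a black screw lid and a paper label; a bystander standing in the row that runs away from the robot between the core's side and the mould's side. Origin: centre of its underside.
- jar2: a loose pigment jar, 62 across and 92 high, with a black screw lid and a paper label; a bystander standing in the row that runs away from the robot between the core's side and the mould's side. Origin: centre of its underside.
- cup0: a loose white plastic cup, 48 across the foot, 66 across the mouth, 62 high; a bystander in the same row as the jars. Origin: centre of its underside.
- cup1: a loose white plastic cup, 48 across the foot, 66 across the mouth, 62 high, with a wooden stirring stick leaning out of it to 95 high; a bystander in the same row as the jars. Origin: centre of its underside.
- round_core: a loose round wooden core, 68 across the foot, 76 across the top, 85 high, with the same batten on top (125 high in all); not for this mould, a bystander near a side of the table. Origin: centre of its foot.
- planter: a loose finished plaster planter, an open oblong box 116 by 92 by 75 high; a bystander near the other side of the table. Origin: centre of its underside.
Things that resemble listed ones, but are neither listed nor needed, are in the scene too. What is shaped like the core but purple is not meant.

How it is judged:
On the way:
1. the core's foot touches the mould's bottom (contact force between core and bottom above 0.7 N), for 0.05 s.
At the end, for the whole second after the job is handed in: Still gripped and at rest in the mould after touching its bottom: foot 7 to 13 mm above the bottom, within 5 mm of the middle, within 5 degrees of square and 3.4 of upright, touching neither bottom nor boards; bystanders upright and within 20 mm of their starts (z of core in the frame of bottom between 0.007 and 0.013 m and x of core in the frame of bottom between -0.005 and 0.005 m and y of core in the frame of bottom between -0.005 and 0.005 m and angle between the x axis of core and the x axis of mould, either way round below 0.09 rad and angle between core's own z axis and vertical below 0.06 rad and contact force between the fingers and core above 1 N and contact force between core and bottom below 0.05 N and contact force between core and mould below 0.05 N and linear speed of core below 0.01 m/s and distance of each of jar0, jar1, jar2, cup0, cup1, round_core, planter from where it was at the start of the episode below 0.02 m and angle between each of jar0, jar1, jar2, cup0, cup1, round_core, planter's own z axis and vertical below 0.2 rad); the arm keeps its last pose, push and grip.
It fails at once if the core is pressed or dropped on the mould's bottom with more than 40 N (contact force between core and bottom above 40 N).
It fails at once if a jar, cup, the round core or the planter is pushed more than 20 mm or tipped over (distance of any of jar0, jar1, jar2, cup0, cup1, round_core, planter from where it was at the start of the episode above 0.02 m or angle between any of jar0, jar1, jar2, cup0, cup1, round_core, planter's own z axis and vertical above 0.5 rad).
It also fails if it takes over 54 s, if anything falls off the work surface, if the arm or the gripper's body presses on something with over 40 N, if the wrist force passes 120 N, or if a joint passes its speed limit or range.

## Robot

A 6-joint arm with a two-finger parallel gripper is mounted at the origin on the work surface. World frame = base frame: x ahead of the robot, y to its left, z up, the work surface at z = 0. Lengths are in m, angles in rad, forces in N, time in s.
With the tool pointing down it reaches from about 0.325 to 1 m from the base axis. Payload 5.1 kg.
Tool frame: the origin (TCP) lies midway between the tips of the shut fingers; the grasp point (between the pads) lies 19 mm behind it; z points along the fingers, y is the line along which they close (so a half turn about z gives the same grasp; the last joint's range is limited). The gripper opens to 85 mm and grips with 20 to 120 N. Pads are 22 mm wide; open, the fingers measure 114 mm over their backs; the gripper's body (76 mm by 85 mm) begins 54 mm behind the grasp point. The pads swing forward as they close: fully open they stand 13 mm farther back than shut.
Start: joints at [1.263, 0.124, 1.65, -0, 1.367, -0.083], TCP at [0.145, 0.634, 0.231] pointing down, gripper open.
Joint ranges: [-2.61, 2.61], [-1.02, 2.33], [0.03, 2.71], [-1.35, 4.49], [0.32, 2.68], [-2.91, 2.91]. Speed limits (rad/s): [2.57, 2.57, 3.14, 3.14, 3.14, 3.14].

## Interface

Orientations are given as a unit quaternion [w, x, y, z].
In Python, from plant import sense, capture, manip gives the robot as it stands. The module is installed in compiled form; this text tells all that it offers.
- The arm moves only by the tool jog_arm, never from a script. Its argument "steps" is a list of rows, each an object of numbers: "tx", "ty", "tz": the shift along the tool's x, y, z in mm; "wx", "wy", "wz": the turn, a rotation vector about the tool's x, y, z in degrees; "fingers": the finger opening in mm, from 0 to 85.4. In form: [{"tx": .., "ty": .., "tz": .., "wx": .., "wy": .., "wz": .., "fingers": ..}, ...]. A call has 1 to 20 rows; each row is the pose to reach, as a shift and turn from the pose commanded when the call began, along the tool's axes at that moment; what a row does not reach only later rows make up. A row lasts 1/12 s, in which the tool goes at most 41.7 mm and 7.16 degrees, less where a joint would pass 70% of its speed; a pose out of reach is approached as far as the arm can. A call with a gripper value outside its range is refused whole. The fingers move at their own pace and stop on an object; "squeeze" is the grip in N (left out, the last holds). Time passes only in rows, so rows that repeat a pose let the fingers close. It gives the time, the measured TCP pose, the force, the opening and the grip force at its end, in the units of the state.
- sense(): the state, without advancing time (a new reading comes with each control period).
- capture(name): name is "scene" or "top" or "wrist"; returns a dict with "image" (400x640x3 uint8, red, green, blue), "fx", "fy", "cx", "cy" (pixels), "k1" (the pictures are not rectified: a ray, as slopes to the right and down, at radius r is drawn at 1 + k1 r^2 times it, then the intrinsics apply), "rvec" (rotation vector, rad) and "tvec" (3), from world to camera coordinates, as OpenCV has them; the wrist camera has in their place "hand_eye" (4x4, takes a point from camera to tool coordinates, whose origin is the TCP and whose axes are the flange's). Camera axes: x right, y down, z forward; pixel columns grow to the right and rows downward; lengths in m; the calibration is good to about 2 mm. A picture is of the moment at which its call begins: read the wrist's pose just before it. There is no depth.
- manip.close_job(): hands the job in; it is judged then, once.
The state is a dict: "time": time; "q": joint angles; "qvel": joint speeds; "joint_efforts": joint torques, N m; "position": TCP position; "tool_rot": TCP orientation; "wrist_force": force on the tool from outside, world axes, zero at the start; "wrist_torque": the same for the moment, N m; "grip_width": finger opening in m; "grip_force": force on a finger pad.
Only numpy, scipy, OpenCV 4.12 (cv2) and the standard library are available. Lean on these libraries where they do the work, as an engineer would, in place of code of your own. Each camera call takes 0.05 s, during which the arm holds its last target. There are 200 camera calls.

## Working session

There is one attempt and no reset: what is moved stays moved. The work goes in short steps, Python scripts to look and compute and a tool call to move; the robot and the scene stay as the last step left them, time stands still between calls to the robot, and variables do not carry over. Pictures are saved under pics/ and viewed, at most 10 in all, crops included, and the job is handed in when it is done.

Besides the shell and the picture viewer there is one more tool, called as name(argument=value, ...) on one line, values as JSON. jog_arm: Moves the arm, as the interface text tells. Its arguments: {"type":"object","properties":{"steps":{"type":"array","items":{"type":"object","properties":{"tx":{"type":"number"},"ty":{"type":"number"},"tz":{"type":"number"},"wx":{"type":"number"},"wy":{"type":"number"},"wz":{"type":"number"},"fingers":{"type":"number"}}}},"squeeze":{"type":"number"}},"required":["steps"]}

```bash
mkdir -p pics
cat > h.py <<'E'
import numpy as np, cv2, pickle
from scipy.spatial.transform import Rotation as R
from plant import sense, capture, manip
def cam(name):
    s=sense(); c=capture(name)
    if name=='wrist':
        w,x,y,z=s['tool_rot']; T=np.eye(4); T[:3,:3]=R.from_quat([x,y,z,w]).as_matrix(); T[:3,3]=s['position']
        C=T@np.array(c['hand_eye'])
    else:
        Rm=cv2.Rodrigues(np.array(c['rvec'],float))[0]; C=np.eye(4); C[:3,:3]=Rm.T; C[:3,3]=-Rm.T@np.array(c['tvec']).ravel()
    c['C']=C; return c
def ray(c,uv):
    uv=np.atleast_2d(np.array(uv,float)); K=np.array([[c['fx'],0,c['cx']],[0,c['fy'],c['cy']],[0,0,1]])
    d=np.array([c['k1'],0,0,0,0])
    n=cv2.undistortPoints(uv.reshape(-1,1,2),K,d).reshape(-1,2)
    D=np.c_[n,np.ones(len(n))]@c['C'][:3,:3].T
    return c['C'][:3,3],D
def onz(c,uv,z):
    o,D=ray(c,uv); return o+D*((z-o[2])/D[:,2])[:,None]
def proj(c,P):
    P=np.atleast_2d(P); Ci=np.linalg.inv(c['C']); p=P@Ci[:3,:3].T+Ci[:3,3]; n=p[:,:2]/p[:,2:]
    n=n*(1+c['k1']*(n**2).sum(1,keepdims=True)); return n*[c['fx'],c['fy']]+[c['cx'],c['cy']]
def tri(c1,u1,c2,u2):
    o1,D1=ray(c1,u1);o2,D2=ray(c2,u2);out=[]
    for a,b in zip(D1,D2):
        t=np.linalg.lstsq(np.c_[a,-b],o2-o1,rcond=None)[0]; out.append(np.r_[(o1+a*t[0]+o2+b*t[1])/2,np.linalg.norm(o1+a*t[0]-o2-b*t[1])])
    return np.array(out)
E
python3 - <<'E'
from h import *
s=sense(); print(s)
cs={}
for n in ['scene','top','wrist']:
    c=cam(n); cs[n]=c; cv2.imwrite(f'pics/{n}0.png',c['image'][:,:,::-1]); print(n,c['C'].round(3).tolist(),c['fx'],c['k1'])
pickle.dump(cs,open('c0.pkl','wb'))
E
```

```text
{'time': 0.0, 'q': array([ 1.26344309e+00,  1.24500582e-01,  1.65165755e+00, -1.63795677e-06,
        1.36750210e+00, -8.26059589e-02]), 'qvel': array([ 0.00013519, -0.00018079, -0.00026483, -0.00025347, -0.00049192,
        0.00062527]), 'joint_efforts': array([-5.17027274e-05, -4.23611104e+01, -3.65450978e+01, -1.74534866e-04,
        6.97237832e-03,  2.02656554e-05]), 'position': array([0.14470808, 0.63306736, 0.23006567]), 'tool_rot': array([-1.99506583e-04,  1.12137057e-01,  9.93692212e-01, -1.01435731e-03]), 'wrist_force': array([-0.6035873 , -0.23163817,  0.75985361]), 'wrist_torque': array([-0.00646353, -0.0634165 ,  0.00208714]), 'grip_force': 0.0, 'grip_width': 0.08560171652884008}
scene [[-0.409, 0.694, -0.592, 1.429], [0.912, 0.318, -0.258, 0.404], [0.009, -0.646, -0.763, 1.246], [0.0, 0.0, 0.0, 1.0]] 433.345427911055 -0.007236143065816495
top [[0.027, -0.996, 0.086, 0.424], [-1.0, -0.027, -0.002, 0.021], [0.005, -0.086, -0.996, 1.48], [0.0, 0.0, 0.0, 1.0]] 430.64892016898506 0.012590185540876627
wrist [[0.223, 0.924, 0.31, 0.066], [0.975, -0.211, -0.073, 0.651], [-0.002, 0.318, -0.948, 0.373], [0.0, 0.0, 0.0, 1.0]] 286.4119633548048 -0.040240274314199805
```

View pics/top0.png

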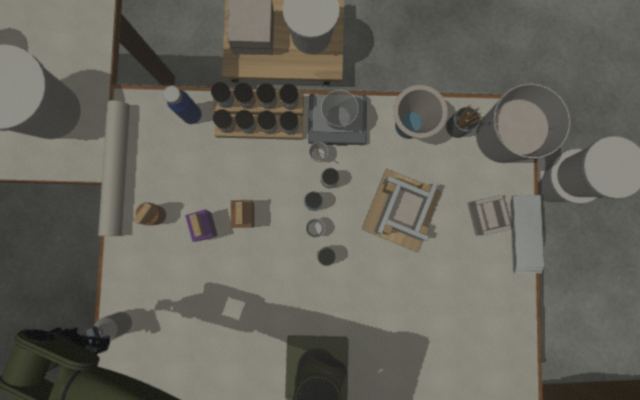

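View pics/scene0.png

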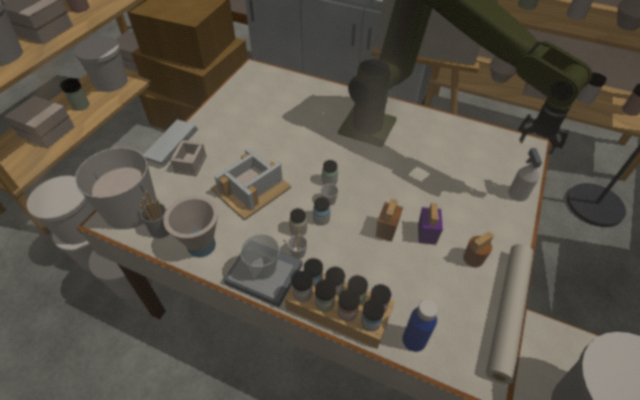

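Top view: the core is at (242,213), its purple lookalike at (200,225), the jar/cup row at x≈320, and the mould at (408,208). The scene view agrees. I'll locate these coarsely, then look with the wrist camera.

Run:
```python
from h import *
cs=pickle.load(open('c0.pkl','rb')); t=cs['top']
for n,uv,z in [('core',(242,213),.115),('mould',(408,208),.1),('jars',(326,256),.09),('j',(331,177),.09),('cup',(316,228),.06),('j',(313,201),.09),('cup',(319,151),.06)]:
    print(n,onz(t,uv,z).round(3))
s=sense(); w,x,y,z=s['tool_rot']; M=R.from_quat([x,y,z,w]).as_matrix(); print(M.round(3))
for tgt in ([.40,.27,.34],): print(M.T@(np.array(tgt)-s['position'])*1000)
```

```text
core [[0.503 0.25  0.115]]
mould [[ 0.534 -0.28   0.1  ]]
jars [[ 0.373 -0.02   0.09 ]]
j [[ 0.629 -0.03   0.09 ]]
cup [[0.463 0.014 0.06 ]]
j [[0.549 0.026 0.09 ]]
cup [[0.72  0.011 0.06 ]]
[[-0.975  0.223 -0.001]
 [ 0.223  0.975 -0.002]
 [ 0.    -0.002 -1.   ]]
[-329.74530033 -297.33483808 -109.22416759]
```

jog_arm(steps=[{"tx": -334,"ty": -317,"tz": -110,"wz": -12.9},{"tx": -334,"ty": -317,"tz": -110,"wz": -12.9},{"tx": -334,"ty": -317,"tz": -110,"wz": -12.9},{"tx": -334,"ty": -317,"tz": -110,"wz": -12.9},{"tx": -334,"ty": -317,"tz": -110,"wz": -12.9},{"tx": -334,"ty": -317,"tz": -110,"wz": -12.9},{"tx": -334,"ty": -317,"tz": -110,"wz": -12.9},{"tx": -334,"ty": -317,"tz": -110,"wz": -12.9},{"tx": -334,"ty": -317,"tz": -110,"wz": -12.9},{"tx": -334,"ty": -317,"tz": -110,"wz": -12.9},{"tx": -334,"ty": -317,"tz": -110,"wz": -12.9},{"tx": -334,"ty": -317,"tz": -110,"wz": -12.9},{"tx": -334,"ty": -317,"tz": -110,"wz": -12.9},{"tx": -334,"ty": -317,"tz": -110,"wz": -12.9},{"tx": -334,"ty": -317,"tz": -110,"wz": -12.9},{"tx": -334,"ty": -317,"tz": -110,"wz": -12.9}])

```text
$.steps[0]: bad value
```

Run:
```python
from h import *
c=cam('wrist'); pickle.dump(c,open('w1.pkl','wb')); cv2.imwrite('pics/w1.png',c['image'][:,:,::-1]); s=sense(); print(s['position'],s['tool_rot'],s['time'])
```

```text
[0.14481236 0.63326859 0.23052565] [-1.11662600e-04  1.12173168e-01  9.93688456e-01 -6.48946285e-04] 0.2
```

View pics/w1.png

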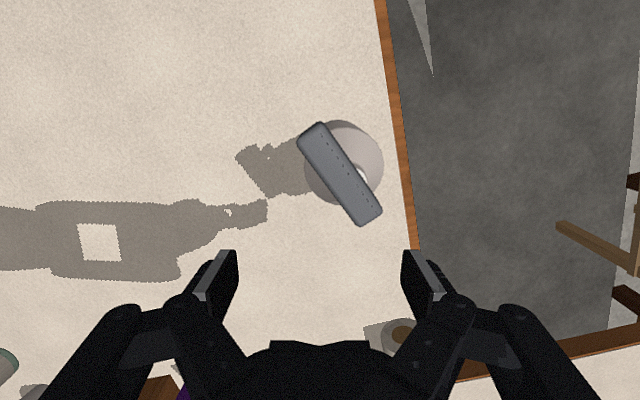

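The wrist view shows the spray bottle at (342,165) and the fingers at the bottom. The rows seem to need every key.

jog_arm(steps=[{"tx": -383,"ty": -305,"tz": -110,"wx": 0,"wy": 0,"wz": -12.9,"fingers": 85},{"tx": -383,"ty": -305,"tz": -110,"wx": 0,"wy": 0,"wz": -12.9,"fingers": 85},{"tx": -383,"ty": -305,"tz": -110,"wx": 0,"wy": 0,"wz": -12.9,"fingers": 85},{"tx": -383,"ty": -305,"tz": -110,"wx": 0,"wy": 0,"wz": -12.9,"fingers": 85},{"tx": -383,"ty": -305,"tz": -110,"wx": 0,"wy": 0,"wz": -12.9,"fingers": 85},{"tx": -383,"ty": -305,"tz": -110,"wx": 0,"wy": 0,"wz": -12.9,"fingers": 85},{"tx": -383,"ty": -305,"tz": -110,"wx": 0,"wy": 0,"wz": -12.9,"fingers": 85},{"tx": -383,"ty": -305,"tz": -110,"wx": 0,"wy": 0,"wz": -12.9,"fingers": 85},{"tx": -383,"ty": -305,"tz": -110,"wx": 0,"wy": 0,"wz": -12.9,"fingers": 85},{"tx": -383,"ty": -305,"tz": -110,"wx": 0,"wy": 0,"wz": -12.9,"fingers": 85},{"tx": -383,"ty": -305,"tz": -110,"wx": 0,"wy": 0,"wz": -12.9,"fingers": 85},{"tx": -383,"ty": -305,"tz": -110,"wx": 0,"wy": 0,"wz": -12.9,"fingers": 85},{"tx": -383,"ty": -305,"tz": -110,"wx": 0,"wy": 0,"wz": -12.9,"fingers": 85},{"tx": -383,"ty": -305,"tz": -110,"wx": 0,"wy": 0,"wz": -12.9,"fingers": 85},{"tx": -383,"ty": -305,"tz": -110,"wx": 0,"wy": 0,"wz": -12.9,"fingers": 85},{"tx": -383,"ty": -305,"tz": -110,"wx": 0,"wy": 0,"wz": -12.9,"fingers": 85},{"tx": -383,"ty": -305,"tz": -110,"wx": 0,"wy": 0,"wz": -12.9,"fingers": 85}])

```text
time: 1.62
position: [0.4493, 0.252, 0.3407]
tool_rot: [-0.001, -0.001, 1.0, -0.0]
wrist_force: [0.6, 0.2, 1.4]
grip_width: 0.0852
grip_force: 0.0
```

Run:
```python
from h import *
c=cam('wrist'); pickle.dump(c,open('w1.pkl','wb')); cv2.imwrite('pics/w2.png',c['image'][:,:,::-1])
```

```text
(no output)
```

View pics/w2.png

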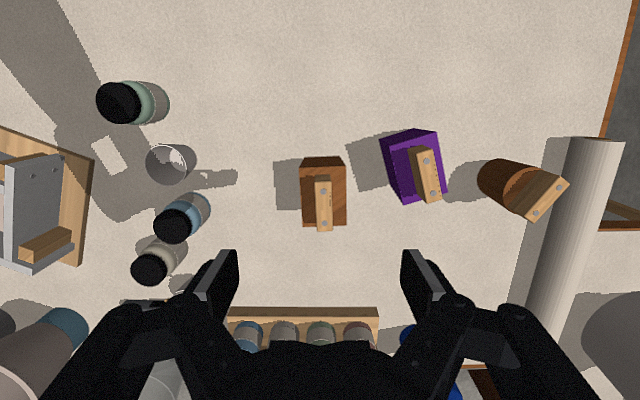

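jog_arm(steps=[{"tx": -80,"ty": 0,"tz": 0,"wx": 0,"wy": 0,"wz": 0,"fingers": 85},{"tx": -80,"ty": 0,"tz": 0,"wx": 0,"wy": 0,"wz": 0,"fingers": 85},{"tx": -80,"ty": 0,"tz": 0,"wx": 0,"wy": 0,"wz": 0,"fingers": 85},{"tx": -80,"ty": 0,"tz": 0,"wx": 0,"wy": 0,"wz": 0,"fingers": 85},{"tx": -80,"ty": 0,"tz": 0,"wx": 0,"wy": 0,"wz": 0,"fingers": 85}])

```text
time: 2.08
position: [0.5297, 0.2517, 0.3408]
tool_rot: [-0.001, -0.001, 1.0, -0.0]
wrist_force: [-0.3, -0.2, 1.2]
grip_width: 0.085
grip_force: 0.0
```

Run:
```python
from h import *
c=cam('wrist'); pickle.dump(c,open('w2.pkl','wb')); cv2.imwrite('pics/w3.png',c['image'][:,:,::-1])
a=pickle.load(open('w1.pkl','rb'))
for n,k in (('w1',a),('w2',c)):
    hsv=cv2.cvtColor(k['image'],cv2.COLOR_RGB2HSV)
    m=cv2.inRange(hsv,(5,70,60),(25,255,255)); nb,l,st,ce=cv2.connectedComponentsWithStats(m)
    for i in range(1,nb):
        if st[i,4]>300: 
            y,x=ce[i][::-1].astype(int); print(n,st[i],ce[i].round(1),[np.percentile(hsv[l==i][:,j],[10,50,90]) for j in range(3)])
```

```text
w1 [585   0  54 141 985] [618.1  70.8] [array([12., 13., 14.]), array([117.4, 160. , 173. ]), array([114., 134., 148.])]
w1 [   0  126   94  141 5059] [ 53.8 197.2] [array([15., 16., 17.]), array([ 98., 104., 119.]), array([ 88., 171., 198.])]
w1 [ 407  145   36   59 1264] [424.6 173.1] [array([15., 16., 17.]), array([108., 115., 126.]), array([ 74., 190., 206.])]
w1 [ 299  156   48   76 2970] [322.9 194. ] [array([12., 13., 16.]), array([112., 155., 171.]), array([ 82., 136., 198.])]
w1 [ 502  166   68   58 2376] [532.1 191.8] [array([12.5, 15. , 17. ]), array([108., 118., 163.]), array([ 76.,  87., 198.])]
w1 [598 199  42  32 773] [621.3 217.4] [array([12., 14., 17.]), array([104., 130., 173.]), array([ 63.,  73., 120.])]
w1 [ 227  307  152   43 3235] [305.  318.8] [array([14., 16., 17.]), array([ 94., 102., 110.]), array([ 85., 116., 201.])]
w2 [612   0  27  85 595] [625.6  41.6] [array([12., 13., 14.]), array([118.4, 160. , 171. ]), array([129., 144., 158.])]
w2 [ 414   79   37   63 1540] [432.1 110. ] [array([15., 16., 18.]), array([108., 115., 125.]), array([ 78., 205., 220.])]
w2 [   0   82   83  148 5003] [ 48.7 161.1] [array([15., 16., 17.]), array([ 97., 103., 118.]), array([ 92., 121., 204.])]
w2 [ 298  106   51   69 3206] [323.5 139.3] [array([12., 13., 16.]), array([112., 154., 169.]), array([ 92., 147., 212.])]
w2 [ 503  110   84   57 2772] [544.8 135.5] [array([13., 15., 17.]), array([108., 117., 163.]), array([ 79.,  92., 211.])]
w2 [ 238  273  145   78 3932] [311.6 295.2] [array([14., 16., 17.]), array([ 91., 101., 109.]), array([ 88., 124., 213.])]
```

View pics/w3.png

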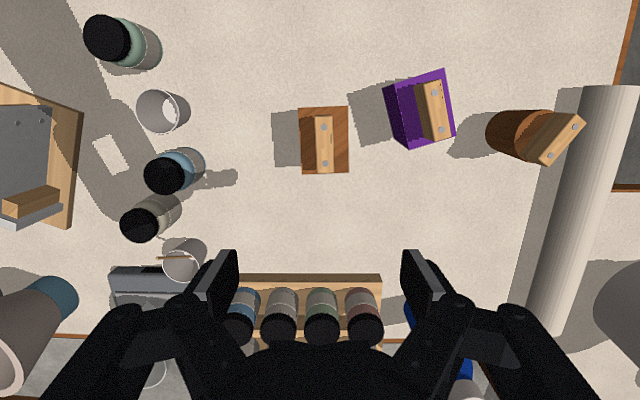

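w2/w3 show the core's batten at (323,204) and (324,144), nearly along the image's vertical. Next I'll triangulate the batten top.

Run:
```python
from h import *
cs=[pickle.load(open(f,'rb')) for f in('w1.pkl','w2.pkl')]
box=[(295,150,352,240),(293,100,355,180)]
U=[]
for c,(a,b,d,e) in zip(cs,box):
    hsv=cv2.cvtColor(c['image'],cv2.COLOR_RGB2HSV); m=np.zeros(hsv.shape[:2],np.uint8)
    m[b:e,a:d]=cv2.inRange(hsv[b:e,a:d],(14,60,165),(25,140,255)); m=cv2.morphologyEx(m,cv2.MORPH_CLOSE,np.ones((5,5)))
    ct=max(cv2.findContours(m,cv2.RETR_EXTERNAL,cv2.CHAIN_APPROX_NONE)[0],key=cv2.contourArea)
    q=cv2.boxPoints(cv2.minAreaRect(ct)); q=q[np.argsort(q[:,1])]; q=np.r_[q[:2][np.argsort(q[:2,0])],q[2:][np.argsort(q[2:,0])]]
    print(q.round(1).tolist(),cv2.contourArea(ct)); U.append(q)
p=tri(cs[0],U[0],cs[1],U[1]); print(p.round(4)); 
for c,u in zip(cs,U):
    P=onz(c,u,.135); print(P[:,:2].round(4).tolist(),P.mean(0).round(4)); ax=(P[2:].mean(0)-P[:2].mean(0)); print(np.linalg.norm(ax),np.degrees(np.arctan2(ax[1],ax[0])))
```

```text
[[314.70001220703125, 182.0], [331.0, 181.5], [316.29998779296875, 231.3000030517578], [332.5, 230.8000030517578]] 729.0
[[314.5, 116.69999694824219], [331.8999938964844, 115.9000015258789], [317.1000061035156, 173.60000610351562], [334.5, 172.8000030517578]] 907.5
[[4.685e-01 2.460e-01 1.347e-01 2.000e-04]
 [4.675e-01 2.666e-01 1.356e-01 2.000e-04]
 [5.386e-01 2.485e-01 1.319e-01 9.000e-04]
 [5.372e-01 2.704e-01 1.331e-01 9.000e-04]]
[[0.4684, 0.2462], [0.4677, 0.2667], [0.5371, 0.2481], [0.5362, 0.2699]] [0.5024 0.2577 0.135 ]
0.06865049579570026 2.1134685897893153
[[0.4685, 0.2459], [0.4675, 0.2665], [0.5378, 0.2489], [0.5367, 0.2708]] [0.5026 0.258  0.135 ]
0.06932207738826773 3.0329279879217967
```

jog_arm(steps=[{"tx": 27,"ty": 6,"tz": 40,"wx": 0,"wy": 0,"wz": -2.5,"fingers": 50},{"tx": 27,"ty": 6,"tz": 80,"wx": 0,"wy": 0,"wz": -2.5,"fingers": 50},{"tx": 27,"ty": 6,"tz": 120,"wx": 0,"wy": 0,"wz": -2.5,"fingers": 50},{"tx": 27,"ty": 6,"tz": 140,"wx": 0,"wy": 0,"wz": -2.5,"fingers": 50},{"tx": 27,"ty": 6,"tz": 140,"wx": 0,"wy": 0,"wz": -2.5,"fingers": 50},{"tx": 27,"ty": 6,"tz": 140,"wx": 0,"wy": 0,"wz": -2.5,"fingers": 50}])

```text
time: 2.63
position: [0.5019, 0.2571, 0.2012]
tool_rot: [-0.001, -0.023, 1.0, -0.0]
wrist_force: [-0.6, -0.4, 0.5]
grip_width: 0.0498
grip_force: 0.0
```

Run:
```python
from h import *
c=cam('wrist'); s=sense(); print(s['position'],s['wrist_force'],s['grip_width'])
hsv=cv2.cvtColor(c['image'],cv2.COLOR_RGB2HSV); m=cv2.inRange(hsv,(14,60,165),(25,140,255)); m=cv2.morphologyEx(m,cv2.MORPH_CLOSE,np.ones((5,5)))
nb,l,st,ce=cv2.connectedComponentsWithStats(m)
for i in range(1,nb):
    if st[i,4]>500: print(st[i],onz(c,ce[i],.135).round(4), cv2.minAreaRect(cv2.findNonZero((l==i).astype(np.uint8))))
print(proj(c,np.array([.5025,.258,.135])))
```

```text
[0.50348959 0.25754191 0.20348951] [0.57896424 0.35656767 0.71849734] 0.04981196359736922
[ 484  117   32   93 2166] [[0.4595 0.3915 0.135 ]] ((499.63714599609375, 163.05752563476562), (90.6654281616211, 27.605392456054688), 86.18592071533203)
[ 307  166   28   83 1957] [[0.5    0.2584 0.135 ]] ((320.5, 207.0), (82.0, 27.0), 90.0)
[[320.55714427 208.28821771]]
```

jog_arm(steps=[{"tx": 0,"ty": 0.5,"tz": 40,"wx": 0,"wy": 0,"wz": 0,"fingers": 50},{"tx": 0,"ty": 0.5,"tz": 75,"wx": 0,"wy": 0,"wz": 0,"fingers": 50},{"tx": 0,"ty": 0.5,"tz": 95,"wx": 0,"wy": 0,"wz": 0,"fingers": 50},{"tx": 0,"ty": 0.5,"tz": 101,"wx": 0,"wy": 0,"wz": 0,"fingers": 50},{"tx": 0,"ty": 0.5,"tz": 101,"wx": 0,"wy": 0,"wz": 0,"fingers": 50},{"tx": 0,"ty": 0.5,"tz": 101,"wx": 0,"wy": 0,"wz": 0,"fingers": 50}])

```text
time: 3.18
position: [0.5052, 0.2583, 0.1035]
tool_rot: [0.002, -0.022, 1.0, 0.001]
wrist_force: [-0.0, 0.4, 0.8]
grip_width: 0.0501
grip_force: 0.0
```

jog_arm(steps=[{"tx": 0,"ty": 0,"tz": 0,"wx": 0,"wy": 0,"wz": 0,"fingers": 10},{"tx": 0,"ty": 0,"tz": 0,"wx": 0,"wy": 0,"wz": 0,"fingers": 10},{"tx": 0,"ty": 0,"tz": 0,"wx": 0,"wy": 0,"wz": 0,"fingers": 10},{"tx": 0,"ty": 0,"tz": 0,"wx": 0,"wy": 0,"wz": 0,"fingers": 10},{"tx": 0,"ty": 0,"tz": 0,"wx": 0,"wy": 0,"wz": 0,"fingers": 10},{"tx": 0,"ty": 0,"tz": 0,"wx": 0,"wy": 0,"wz": 0,"fingers": 10}], squeeze=80)

```text
time: 3.68
position: [0.5053, 0.258, 0.1032]
tool_rot: [0.002, -0.022, 1.0, 0.001]
wrist_force: [0.4, -1.5, 6.4]
grip_width: 0.0208
grip_force: 80.2
```

jog_arm(steps=[{"tx": 0,"ty": 0,"tz": -10,"wx": 0,"wy": 0,"wz": 0,"fingers": 10},{"tx": 0,"ty": 0,"tz": -40,"wx": 0,"wy": 0,"wz": 0,"fingers": 10},{"tx": 0,"ty": 0,"tz": -80,"wx": 0,"wy": 0,"wz": 0,"fingers": 10},{"tx": 0,"ty": 0,"tz": -120,"wx": 0,"wy": 0,"wz": 0,"fingers": 10},{"tx": 0,"ty": 0,"tz": -150,"wx": 0,"wy": 0,"wz": 0,"fingers": 10},{"tx": 0,"ty": 0,"tz": -165,"wx": 0,"wy": 0,"wz": 0,"fingers": 10},{"tx": 0,"ty": 0,"tz": -165,"wx": 0,"wy": 0,"wz": 0,"fingers": 10},{"tx": 0,"ty": 0,"tz": -165,"wx": 0,"wy": 0,"wz": 0,"fingers": 10}])

```text
time: 4.35
position: [0.503, 0.2574, 0.2653]
tool_rot: [0.0, -0.022, 1.0, 0.0]
wrist_force: [-1.0, -0.3, -3.9]
grip_width: 0.0212
grip_force: 79.3
```

Run:
```python
from h import *
c=cam('wrist'); pickle.dump(c,open('w4.pkl','wb')); cv2.imwrite('pics/w4.png',c['image'][:,:,::-1])
s=sense(); print(s['time'],s['position'],s['tool_rot'],s['wrist_force'],s['grip_width'])
```

```text
4.4 [0.50217555 0.25705357 0.26330167] [-1.57961543e-03 -2.20113273e-02  9.99756322e-01 -5.50924348e-04] [-0.80660382 -0.46334417 -4.88976033] 0.021069921282296237
```

View pics/w4.png

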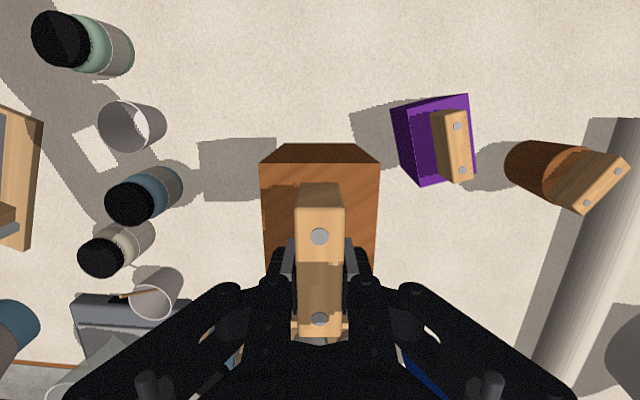

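w4 shows the core held square, with its top edge level at row 163 and screws at (319,236) and (319,319). I'll carry it over the row, high, to a viewpoint beside the mould.

jog_arm(steps=[{"tx": 0,"ty": 0,"tz": -40,"wx": 0,"wy": 0,"wz": 0,"fingers": 10},{"tx": -10,"ty": -20,"tz": -75,"wx": 0,"wy": 0,"wz": 0,"fingers": 10},{"tx": -20,"ty": -50,"tz": -85,"wx": 0,"wy": 0,"wz": 0,"fingers": 10},{"tx": -30,"ty": -85,"tz": -85,"wx": 0,"wy": 0,"wz": 0,"fingers": 10},{"tx": -40,"ty": -120,"tz": -85,"wx": 0,"wy": 0,"wz": 0,"fingers": 10},{"tx": -50,"ty": -155,"tz": -85,"wx": 0,"wy": 0,"wz": 0,"fingers": 10},{"tx": -60,"ty": -190,"tz": -85,"wx": 0,"wy": 0,"wz": 0,"fingers": 10},{"tx": -70,"ty": -225,"tz": -85,"wx": 0,"wy": 0,"wz": 0,"fingers": 10},{"tx": -81,"ty": -260,"tz": -85,"wx": 0,"wy": 0,"wz": 0,"fingers": 10},{"tx": -81,"ty": -295,"tz": -85,"wx": 0,"wy": 0,"wz": 0,"fingers": 10},{"tx": -81,"ty": -325,"tz": -85,"wx": 0,"wy": 0,"wz": 0,"fingers": 10},{"tx": -81,"ty": -350,"tz": -85,"wx": 0,"wy": 0,"wz": 0,"fingers": 10},{"tx": -81,"ty": -361,"tz": -85,"wx": 0,"wy": 0,"wz": 0,"fingers": 10},{"tx": -81,"ty": -361,"tz": -85,"wx": 0,"wy": 0,"wz": 0,"fingers": 10},{"tx": -81,"ty": -361,"tz": -85,"wx": 0,"wy": 0,"wz": 0,"fingers": 10}])

```text
time: 5.65
position: [0.5994, -0.0994, 0.3475]
tool_rot: [-0.002, -0.022, 1.0, 0.001]
wrist_force: [-0.5, -0.3, -3.9]
grip_width: 0.0213
grip_force: 80.0
```

Run:
```python
from h import *
c=cam('wrist'); pickle.dump(c,open('w5.pkl','wb')); cv2.imwrite('pics/w5.png',c['image'][:,:,::-1])
s=sense(); print(s['time'],s['position'],s['tool_rot'],s['wrist_force'],s['grip_width'])
```

```text
5.7 [ 0.59958912 -0.09876311  0.34828792] [-1.56495778e-03 -2.21310191e-02  9.99753445e-01  9.04601651e-04] [ 0.3938552  -0.17099201 -4.07385339] 0.020876598700015892
```

jog_arm(steps=[{"tx": 2,"ty": -30,"tz": 0,"wx": 0,"wy": 0,"wz": 0,"fingers": 10},{"tx": 4,"ty": -65,"tz": 0,"wx": 0,"wy": 0,"wz": 0,"fingers": 10},{"tx": 6,"ty": -105,"tz": 0,"wx": 0,"wy": 0,"wz": 0,"fingers": 10},{"tx": 8,"ty": -145,"tz": 0,"wx": 0,"wy": 0,"wz": 0,"fingers": 10},{"tx": 10,"ty": -185,"tz": 0,"wx": 0,"wy": 0,"wz": 0,"fingers": 10},{"tx": 12,"ty": -225,"tz": 0,"wx": 0,"wy": 0,"wz": 0,"fingers": 10},{"tx": 15,"ty": -265,"tz": 0,"wx": 0,"wy": 0,"wz": 0,"fingers": 10},{"tx": 15,"ty": -300,"tz": 0,"wx": 0,"wy": 0,"wz": 0,"fingers": 10},{"tx": 15,"ty": -330,"tz": 0,"wx": 0,"wy": 0,"wz": 0,"fingers": 10},{"tx": 15,"ty": -340,"tz": 0,"wx": 0,"wy": 0,"wz": 0,"fingers": 10},{"tx": 15,"ty": -340,"tz": 0,"wx": 0,"wy": 0,"wz": 0,"fingers": 10},{"tx": 15,"ty": -340,"tz": 0,"wx": 0,"wy": 0,"wz": 0,"fingers": 10}])

```text
time: 6.7
position: [0.6006, -0.4386, 0.3493]
tool_rot: [-0.0, -0.022, 1.0, 0.001]
wrist_force: [0.2, 0.3, -3.9]
grip_width: 0.0209
grip_force: 80.6
```

Run:
```python
from h import *
c=cam('wrist'); pickle.dump(c,open('w6.pkl','wb')); 
a=pickle.load(open('w5.pkl','rb'))
s=sense(); print(s['time'],s['position'],s['tool_rot'],s['wrist_force'],s['grip_width'])
im=[cv2.resize(x['image'][:,:,::-1][:300],None,fx=1.25,fy=1.0) for x in (a,c)]
cv2.imwrite('pics/w56.png',np.vstack(im))
```

```text
6.75 [ 0.6007495  -0.43803145  0.34983655] [-1.98893069e-04 -2.29010364e-02  9.99737371e-01  8.31294564e-04] [-0.25896223  0.30444244 -4.09471428] 0.021131375071479132
```

View pics/w56.png

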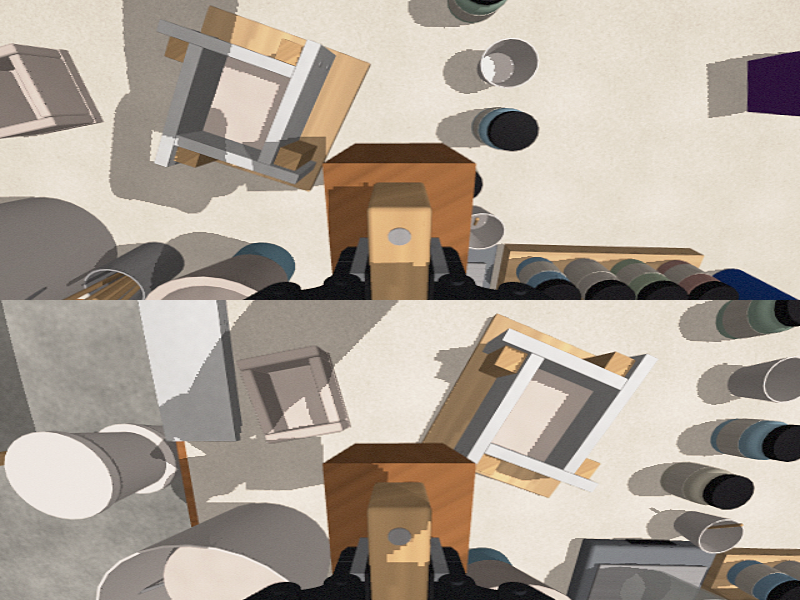

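w56: in w5 (upper) the mould rim is partly shaded, around (195–300, 20–170). In w6 (lower) it is well lit, around (470–650, 330–490). I'll crop both for the inner rim corners.

Run:
```python
from h import *
for n,(x0,y0) in (('w5',(112,0)),('w6',(335,5))):
    c=pickle.load(open(n+'.pkl','rb')); k=c['image'][y0:y0+197,x0:x0+197,::-1]
    k=cv2.resize(k,(591,591),interpolation=cv2.INTER_CUBIC)
    for i in range(0,197,20):
        cv2.putText(k,str(x0+i),(i*3,8),0,.3,(0,0,255),1);cv2.putText(k,str(y0+i),(0,i*3+4),0,.3,(0,0,255),1)
        cv2.line(k,(i*3,10),(i*3,16),(0,0,255),1); cv2.line(k,(20,i*3),(26,i*3),(0,0,255),1)
    cv2.imwrite(f'pics/{n}c.png',k)
```

```text
(no output)
```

View pics/w5c.png

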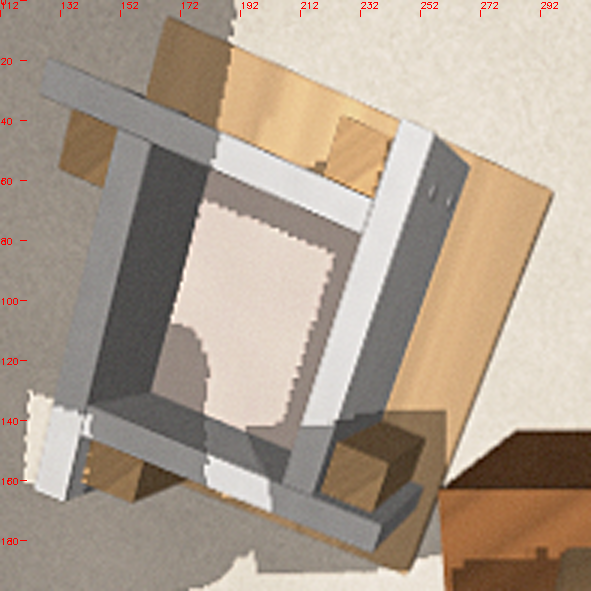

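View pics/w6c.png

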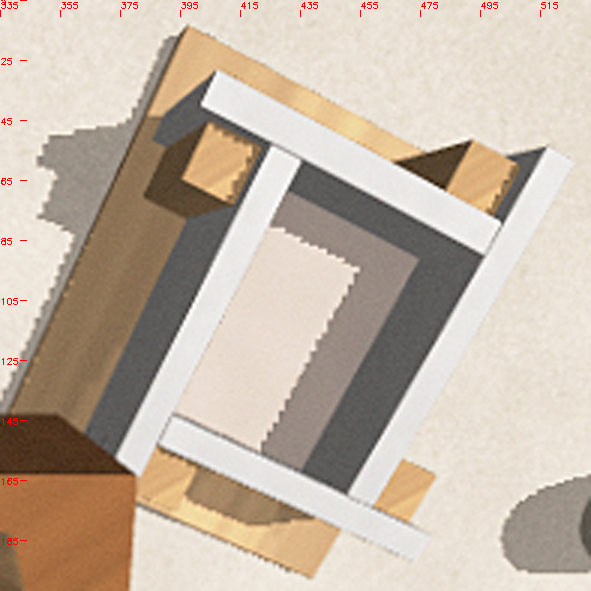

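Inner rim corners (crop px): in w6c (301,163), (485,254), (349,493), (174,414); in w5c (152,143), (361,234), (287,485), (88,405). Floor corners are (418,260) and (305,470) in w6c, and (150,393) in w5c.

```bash
cat > m.py <<'E'
from h import *
a=pickle.load(open('w5.pkl','rb'));b=pickle.load(open('w6.pkl','rb'));t=pickle.load(open('c0.pkl','rb'))['top']
u5=(np.array([(152,143),(361,234),(287,485),(88,405)])+.5)/3-.5+[112,0]
u6=(np.array([(301,163),(485,254),(349,493),(174,414)])+.5)/3-.5+[335,5]
p=tri(a,u5,b,u6); print(p.round(4)); print('tri',p.mean(0).round(4))
for c,u in ((a,u5),(b,u6)):
    P=onz(c,u,.105)[:,:2]; print('ctr',P.mean(0).round(4),[ (np.linalg.norm(P[i]-P[i-1]).round(4),np.degrees(np.arctan2(*(P[i]-P[i-1])[::-1])).round(1)) for i in range(4)])
f=onz(b,(np.array([(418,260),(305,470)])+.5)/3-.5+[335,5],.04); print('floor@.04',f.round(3), onz(a,(np.array([(150,393)])+.5)/3-.5+[112,0],.04).round(3))
# held core in tool frame: screws in w4..w6 at batten top
for n in ('w4','w6'):
    c=pickle.load(open(n+'.pkl','rb')); H=np.array(c['hand_eye']); k=dict(c); k['C']=H
    print(n,'tool: screws',onz(k,[(319,236),(319,319)],-.034).round(4).tolist(),'top edge',onz(k,[(259,163),(379,163)],.004).round(4).tolist(), 'foot edge', onz(k,[(274,144),(365,144)],.1).round(4).tolist())
E
python3 m.py
```

```text
[[ 0.4637 -0.2993  0.1045  0.0013]
 [ 0.4957 -0.2135  0.1056  0.0007]
 [ 0.6044 -0.253   0.104   0.0016]
 [ 0.5713 -0.3404  0.1055  0.0007]]
tri [ 0.5338 -0.2766  0.1049  0.0011]
ctr [ 0.534  -0.2766] [(np.float64(0.1163), np.float64(159.0)), (np.float64(0.0916), np.float64(69.0)), (np.float64(0.1157), np.float64(-19.7)), (np.float64(0.0941), np.float64(-110.7))]
ctr [ 0.5336 -0.2766] [(np.float64(0.1141), np.float64(159.1)), (np.float64(0.0918), np.float64(70.3)), (np.float64(0.1154), np.float64(-20.6)), (np.float64(0.0925), np.float64(-110.5))]
floor@.04 [[ 0.496 -0.209  0.04 ]
 [ 0.606 -0.248  0.04 ]] [[ 0.573 -0.347  0.04 ]]
w4 tool: screws [[0.0257, -0.0003, -0.034], [-0.0181, -0.0003, -0.034]] top edge [[0.0488, -0.0317, 0.004], [0.0489, 0.0311, 0.004]] foot edge [[0.0445, -0.0385, 0.1], [0.0445, 0.0386, 0.1]]
w6 tool: screws [[0.0257, -0.0003, -0.034], [-0.0181, -0.0003, -0.034]] top edge [[0.0488, -0.0317, 0.004], [0.0489, 0.0311, 0.004]] foot edge [[0.0445, -0.0385, 0.1], [0.0445, 0.0386, 0.1]]
```

Run:
```python
from h import *
c=pickle.load(open('w6.pkl','rb')); H=np.array(c['hand_eye']); k=dict(c); k['C']=H
print(H.round(4))
for n,u,w in (('top',[(258.6,162.5),(380,163)],.066),('foot',[(284.2,143),(353.8,142.5)],.060)):
    o,D=ray(k,u); P=o+D*(w/np.linalg.norm(D[0]-D[1])); print(n,P.round(4).tolist(),P.mean(0).round(4))
# subpixel edges by column/row gradient
g=cv2.cvtColor(c['image'],cv2.COLOR_RGB2GRAY).astype(int)
for x in (310,320,330): print(x,g[138:170,x].tolist())
s=sense();print(s['position'],s['tool_rot'])
```

```text
[[ 1.000e-04 -9.481e-01 -3.180e-01  8.060e-02]
 [ 1.000e+00  3.000e-04 -5.000e-04 -2.000e-04]
 [ 5.000e-04 -3.180e-01  9.481e-01 -1.431e-01]
 [ 0.000e+00  0.000e+00  0.000e+00  1.000e+00]]
top [[0.0479, -0.0331, 0.0097], [0.0476, 0.0329, 0.0097]] [ 0.0478 -0.0001  0.0097]
foot [[0.0446, -0.0304, 0.1047], [0.045, 0.0296, 0.1049]] [ 0.0448 -0.0004  0.1048]
310 [230, 226, 229, 234, 225, 136, 40, 50, 56, 60, 53, 59, 52, 57, 56, 54, 57, 58, 59, 48, 61, 54, 54, 55, 46, 105, 125, 124, 125, 126, 126, 127]
320 [229, 230, 232, 238, 209, 110, 45, 47, 56, 55, 58, 62, 53, 56, 55, 57, 58, 51, 48, 62, 60, 57, 56, 61, 42, 116, 132, 123, 126, 120, 121, 120]
330 [225, 230, 229, 236, 196, 100, 45, 52, 57, 59, 57, 59, 57, 58, 59, 59, 59, 57, 57, 55, 60, 55, 52, 57, 47, 102, 120, 118, 121, 125, 124, 124]
[ 0.6007495  -0.43803145  0.34983655] [-1.98893069e-04 -2.29010364e-02  9.99737371e-01  8.31294564e-04]
```

jog_arm(steps=[{"tx": 10,"ty": 30,"tz": 0,"wx": 0,"wy": 0,"wz": 5,"fingers": 10},{"tx": 22,"ty": 65,"tz": 0,"wx": 0,"wy": 0,"wz": 10,"fingers": 10},{"tx": 35,"ty": 100,"tz": 0,"wx": 0,"wy": 0,"wz": 15,"fingers": 10},{"tx": 46,"ty": 130,"tz": 0,"wx": 0,"wy": 0,"wz": 19,"fingers": 10},{"tx": 54,"ty": 155,"tz": 0,"wx": 0,"wy": 0,"wz": 22,"fingers": 10},{"tx": 57,"ty": 163,"tz": 0,"wx": 0,"wy": 0,"wz": 23.1,"fingers": 10},{"tx": 57,"ty": 163,"tz": 0,"wx": 0,"wy": 0,"wz": 23.1,"fingers": 10},{"tx": 57,"ty": 163,"tz": 0,"wx": 0,"wy": 0,"wz": 23.1,"fingers": 10},{"tx": 57,"ty": 163,"tz": 0,"wx": 0,"wy": 0,"wz": 23.1,"fingers": 10},{"tx": 57,"ty": 163,"tz": 0,"wx": 0,"wy": 0,"wz": 23.1,"fingers": 10},{"tx": 57,"ty": 163,"tz": 0,"wx": 0,"wy": 0,"wz": 23.1,"fingers": 10}])

```text
time: 7.67
position: [0.5361, -0.2802, 0.35]
tool_rot: [-0.0, 0.179, 0.984, 0.0]
wrist_force: [-1.4, -0.0, -4.4]
grip_width: 0.0206
grip_force: 81.1
```

```bash
cat > st.py <<'E'
from h import *
L=[]
for i in range(6): capture('top'); L.append(sense())
p=np.mean([s['position'] for s in L],0); q=np.mean([s['tool_rot'] for s in L],0); q/=np.linalg.norm(q); f=np.array([s['wrist_force'] for s in L])
M=R.from_quat(q[[1,2,3,0]]).as_matrix()
core=p+M@[.0028,-.0003,.1048]
print('t',L[-1]['time'],'p',p.round(4),'std',np.std([s['position'] for s in L],0).round(4),'F',f.mean(0).round(2),f.std(0).round(2))
print('core foot',core.round(4),'coreyaw',np.degrees(np.arctan2(-M[1,0],-M[0,0])).round(2),'tilt',M[:,2].round(4))
e=np.array([.5338,-.2766,core[2]])-core; print('shift tool mm',(M.T@e*1000).round(2))
E
python3 st.py
```

```text
t 7.9667 p [ 0.536  -0.2801  0.35  ] std [0.0001 0.0001 0.0001] F [ 0.1   0.03 -4.3 ] [0.3  0.5  0.48]
core foot [ 0.5332 -0.2794  0.2452] coreyaw -20.61 tilt [-4.e-04  3.e-04 -1.e+00]
shift tool mm [0.44 2.83 0.  ]
```

jog_arm(steps=[{"tx": 0.4,"ty": 2.8,"tz": 30,"wx": 0,"wy": 0,"wz": 0,"fingers": 10},{"tx": 0.4,"ty": 2.8,"tz": 65,"wx": 0,"wy": 0,"wz": 0,"fingers": 10},{"tx": 0.4,"ty": 2.8,"tz": 95,"wx": 0,"wy": 0,"wz": 0,"fingers": 10},{"tx": 0.4,"ty": 2.8,"tz": 115,"wx": 0,"wy": 0,"wz": 0,"fingers": 10},{"tx": 0.4,"ty": 2.8,"tz": 125,"wx": 0,"wy": 0,"wz": 0,"fingers": 10},{"tx": 0.4,"ty": 2.8,"tz": 130,"wx": 0,"wy": 0,"wz": 0,"fingers": 10},{"tx": 0.4,"ty": 2.8,"tz": 130,"wx": 0,"wy": 0,"wz": 0,"fingers": 10},{"tx": 0.4,"ty": 2.8,"tz": 130,"wx": 0,"wy": 0,"wz": 0,"fingers": 10},{"tx": 0.4,"ty": 2.8,"tz": 130,"wx": 0,"wy": 0,"wz": 0,"fingers": 10}])

```text
time: 8.72
position: [0.5376, -0.2776, 0.2229]
tool_rot: [0.002, 0.179, 0.984, -0.001]
wrist_force: [-0.4, -0.5, -4.2]
grip_width: 0.021
grip_force: 81.0
```

```bash
python3 st.py
python3 - <<'E'
from h import *
c=cam('wrist'); t=cam('top'); pickle.dump((c,t),open('w7.pkl','wb'))
a=cv2.resize(c['image'][60:260,160:480,::-1],None,fx=2.5,fy=2.5,interpolation=cv2.INTER_CUBIC)[:400]
b=cv2.resize(t['image'][160:260,350:470,::-1],None,fx=2,fy=2)
b=np.pad(b,((0,0),(0,800-b.shape[1]),(0,0)))
cv2.imwrite('pics/w7.png',np.vstack([a,b]))
E
```

```text
t 9.0167 p [ 0.5371 -0.2773  0.2219] std [0.0003 0.0002 0.0006] F [ 0.02  0.21 -4.48] [0.64 0.59 0.44]
core foot [ 0.5346 -0.2767  0.1171] coreyaw -20.58 tilt [ 0.0021 -0.0014 -1.    ]
shift tool mm [ 0.81 -0.19 -0.  ]
```

View pics/w7.png

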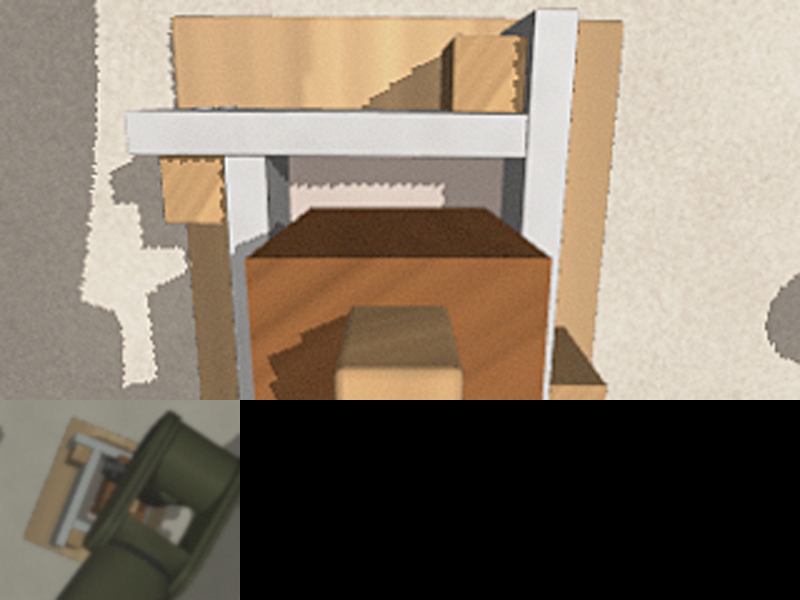

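w7: the core is just above the opening and square to it. The inner rim edges at (266,157)/(524,157) centre near 395, and the core foot at (310–488,208) centres near 399. I'll refine that numerically.

Run:
```python
from h import *
c,t=pickle.load(open('w7.pkl','rb')); k=dict(c); k['C']=np.array(c['hand_eye'])
g=cv2.GaussianBlur(cv2.cvtColor(c['image'],cv2.COLOR_RGB2GRAY),(3,3),0).astype(float); 
def edges(row,lo,hi):
    d=np.abs(np.gradient(g[row:row+3].mean(0)))
    return [(round(i+ (d[i+1]-d[i-1])/(2*(2*d[i]-d[i-1]-d[i+1])),1),round(d[i])) for i in range(lo,hi) if d[i]>9 and d[i]>=d[i-1] and d[i]>d[i+1]]
for r in (124,128,132,138,144,150,154): print(r,edges(r,225,400))
def col(x,lo,hi):
    d=np.abs(np.gradient(g[:,x-2:x+3].mean(1))); return [(round(i+ (d[i+1]-d[i-1])/(2*(2*d[i]-d[i-1]-d[i+1])),1),round(d[i])) for i in range(lo,hi) if d[i]>9 and d[i]>=d[i-1] and d[i]>d[i+1]]
for x in (300,345,360): print(x,col(x,95,170))
print(c['cx'],c['cy'])
```

```text
124 [(np.float64(228.8), 10), (np.float64(231.3), 11), (np.float64(247.2), 20), (np.float64(249.7), 43), (np.float64(265.5), 42), (np.float64(275.0), 25), (np.float64(360.9), 20), (np.float64(370.0), 58), (np.float64(386.1), 18)]
128 [(np.float64(224.5), 10), (np.float64(246.9), 27), (np.float64(249.7), 47), (np.float64(265.7), 42), (np.float64(271.2), 13), (np.float64(275.2), 26), (np.float64(360.8), 19), (np.float64(369.9), 57), (np.float64(385.7), 19)]
132 [(np.float64(224.8), 20), (np.float64(250.2), 29), (np.float64(266.1), 45), (np.float64(275.8), 20), (np.float64(291.3), 10), (np.float64(294.4), 11), (np.float64(297.2), 10), (np.float64(299.9), 11), (np.float64(306.2), 10), (np.float64(308.8), 10), (np.float64(315.1), 12), (np.float64(317.8), 11), (np.float64(324.1), 12), (np.float64(337.5), 11), (np.float64(360.4), 18), (np.float64(369.6), 52), (np.float64(385.5), 20)]
138 [(np.float64(225.3), 13), (np.float64(247.7), 30), (np.float64(250.4), 43), (np.float64(266.1), 52), (np.float64(275.6), 36), (np.float64(337.0), 32), (np.float64(360.1), 21), (np.float64(369.1), 55), (np.f
[... 311 characters left out ...]
oat64(251.0), 43), (np.float64(267.0), 48), (np.float64(368.4), 51), (np.float64(384.0), 19)]
154 [(np.float64(234.6), 13), (np.float64(251.2), 46), (np.float64(260.2), 12), (np.float64(266.7), 29), (np.float64(369.9), 40), (np.float64(383.7), 20)]
300 [(np.float64(102.3), 18), (np.float64(104.9), 33), (np.float64(121.5), 31), (np.float64(133.5), 27), (np.float64(142.6), 54), (np.float64(162.8), 22)]
345 [(np.float64(103.0), 13), (np.float64(105.6), 32), (np.float64(122.0), 38), (np.float64(142.5), 26), (np.float64(162.8), 25)]
360 [(np.float64(103.4), 17), (np.float64(105.9), 39), (np.float64(122.2), 44), (np.float64(146.5), 12), (np.float64(162.9), 24)]
319.0749827364682 194.86650338756584
```

jog_arm(steps=[{"tx": 0.7,"ty": -1.0,"tz": 0,"wx": 0,"wy": 0,"wz": 0,"fingers": 10},{"tx": 0.7,"ty": -1.0,"tz": 8,"wx": 0,"wy": 0,"wz": 0,"fingers": 10},{"tx": 0.7,"ty": -1.0,"tz": 18,"wx": 0,"wy": 0,"wz": 0,"fingers": 10},{"tx": 0.7,"ty": -1.0,"tz": 28,"wx": 0,"wy": 0,"wz": 0,"fingers": 10},{"tx": 0.7,"ty": -1.0,"tz": 38,"wx": 0,"wy": 0,"wz": 0,"fingers": 10},{"tx": 0.7,"ty": -1.0,"tz": 46,"wx": 0,"wy": 0,"wz": 0,"fingers": 10},{"tx": 0.7,"ty": -1.0,"tz": 52,"wx": 0,"wy": 0,"wz": 0,"fingers": 10},{"tx": 0.7,"ty": -1.0,"tz": 55,"wx": 0,"wy": 0,"wz": 0,"fingers": 10},{"tx": 0.7,"ty": -1.0,"tz": 57,"wx": 0,"wy": 0,"wz": 0,"fingers": 10},{"tx": 0.7,"ty": -1.0,"tz": 58,"wx": 0,"wy": 0,"wz": 0,"fingers": 10},{"tx": 0.7,"ty": -1.0,"tz": 58,"wx": 0,"wy": 0,"wz": 0,"fingers": 10},{"tx": 0.7,"ty": -1.0,"tz": 58,"wx": 0,"wy": 0,"wz": 0,"fingers": 10},{"tx": 0.7,"ty": -1.0,"tz": 58,"wx": 0,"wy": 0,"wz": 0,"fingers": 10}])

```text
time: 10.2
position: [0.5359, -0.2778, 0.163]
tool_rot: [0.001, 0.179, 0.984, -0.0]
wrist_force: [-0.1, -0.4, -4.2]
grip_width: 0.0207
grip_force: 81.2
```

```bash
python3 st.py
```

```text
t 10.5 p [ 0.5357 -0.2777  0.1627] std [0.0001 0.0001 0.0002] F [ 0.22  0.28 -4.32] [0.51 0.45 0.34]
core foot [ 0.533  -0.277   0.0579] coreyaw -20.58 tilt [ 5.e-04 -3.e-04 -1.e+00]
shift tool mm [-0.61  0.65  0.  ]
```

jog_arm(steps=[{"tx": 0,"ty": 0,"tz": 1,"wx": 0,"wy": 0,"wz": 0,"fingers": 10},{"tx": 0,"ty": 0,"tz": 2,"wx": 0,"wy": 0,"wz": 0,"fingers": 10},{"tx": 0,"ty": 0,"tz": 3,"wx": 0,"wy": 0,"wz": 0,"fingers": 10},{"tx": 0,"ty": 0,"tz": 4,"wx": 0,"wy": 0,"wz": 0,"fingers": 10},{"tx": 0,"ty": 0,"tz": 4,"wx": 0,"wy": 0,"wz": 0,"fingers": 10},{"tx": 0,"ty": 0,"tz": 4,"wx": 0,"wy": 0,"wz": 0,"fingers": 10}])

```text
time: 11.0
position: [0.5355, -0.2775, 0.1582]
tool_rot: [-0.0, 0.179, 0.984, 0.0]
wrist_force: [-1.4, 0.3, -3.8]
grip_width: 0.021
grip_force: 81.2
```

jog_arm(steps=[{"tx": 0,"ty": 0,"tz": 0.5,"wx": 0,"wy": 0,"wz": 0,"fingers": 10},{"tx": 0,"ty": 0,"tz": 1,"wx": 0,"wy": 0,"wz": 0,"fingers": 10},{"tx": 0,"ty": 0,"tz": 1.5,"wx": 0,"wy": 0,"wz": 0,"fingers": 10},{"tx": 0,"ty": 0,"tz": 1.5,"wx": 0,"wy": 0,"wz": 0,"fingers": 10},{"tx": 0,"ty": 0,"tz": 1.5,"wx": 0,"wy": 0,"wz": 0,"fingers": 10}])

```text
time: 11.42
position: [0.5355, -0.2776, 0.1568]
tool_rot: [-0.0, 0.179, 0.984, 0.0]
wrist_force: [0.5, -0.1, -3.5]
grip_width: 0.0211
grip_force: 81.2
```

jog_arm(steps=[{"tx": 0,"ty": 0,"tz": 0.5,"wx": 0,"wy": 0,"wz": 0,"fingers": 10},{"tx": 0,"ty": 0,"tz": 1,"wx": 0,"wy": 0,"wz": 0,"fingers": 10},{"tx": 0,"ty": 0,"tz": 1,"wx": 0,"wy": 0,"wz": 0,"fingers": 10},{"tx": 0,"ty": 0,"tz": 1,"wx": 0,"wy": 0,"wz": 0,"fingers": 10}])

```text
time: 11.75
position: [0.5355, -0.2776, 0.1558]
tool_rot: [-0.0, 0.179, 0.984, 0.0]
wrist_force: [0.3, 0.6, -3.6]
grip_width: 0.021
grip_force: 81.2
```

jog_arm(steps=[{"tx": 0,"ty": 0,"tz": 0.5,"wx": 0,"wy": 0,"wz": 0,"fingers": 10},{"tx": 0,"ty": 0,"tz": 1,"wx": 0,"wy": 0,"wz": 0,"fingers": 10},{"tx": 0,"ty": 0,"tz": 1,"wx": 0,"wy": 0,"wz": 0,"fingers": 10},{"tx": 0,"ty": 0,"tz": 1,"wx": 0,"wy": 0,"wz": 0,"fingers": 10}])

```text
time: 12.08
position: [0.5355, -0.2775, 0.1547]
tool_rot: [-0.0, 0.179, 0.984, 0.0]
wrist_force: [0.1, -0.0, -5.1]
grip_width: 0.0205
grip_force: 81.2
```

jog_arm(steps=[{"tx": 0,"ty": 0,"tz": 0.5,"wx": 0,"wy": 0,"wz": 0,"fingers": 10},{"tx": 0,"ty": 0,"tz": 0.5,"wx": 0,"wy": 0,"wz": 0,"fingers": 10},{"tx": 0,"ty": 0,"tz": 0.5,"wx": 0,"wy": 0,"wz": 0,"fingers": 10}])

```text
time: 12.33
position: [0.5355, -0.2775, 0.1543]
tool_rot: [-0.0, 0.179, 0.984, 0.0]
wrist_force: [0.0, 0.3, -3.9]
grip_width: 0.0211
grip_force: 81.2
```

jog_arm(steps=[{"tx": 0,"ty": 0,"tz": 0.5,"wx": 0,"wy": 0,"wz": 0,"fingers": 10},{"tx": 0,"ty": 0,"tz": 1,"wx": 0,"wy": 0,"wz": 0,"fingers": 10},{"tx": 0,"ty": 0,"tz": 1,"wx": 0,"wy": 0,"wz": 0,"fingers": 10}])

```text
time: 12.58
position: [0.5355, -0.2775, 0.1532]
tool_rot: [-0.0, 0.179, 0.984, 0.0]
wrist_force: [0.3, 0.3, -3.3]
grip_width: 0.0211
grip_force: 81.2
```

jog_arm(steps=[{"tx": 0,"ty": 0,"tz": 0.5,"wx": 0,"wy": 0,"wz": 0,"fingers": 10},{"tx": 0,"ty": 0,"tz": 0.5,"wx": 0,"wy": 0,"wz": 0,"fingers": 10},{"tx": 0,"ty": 0,"tz": 0.5,"wx": 0,"wy": 0,"wz": 0,"fingers": 10}])

```text
time: 12.83
position: [0.5355, -0.2776, 0.1528]
tool_rot: [-0.0, 0.179, 0.984, 0.0]
wrist_force: [0.0, 0.3, -4.2]
grip_width: 0.021
grip_force: 81.2
```

jog_arm(steps=[{"tx": 0,"ty": 0,"tz": 0.5,"wx": 0,"wy": 0,"wz": 0,"fingers": 10},{"tx": 0,"ty": 0,"tz": 1,"wx": 0,"wy": 0,"wz": 0,"fingers": 10},{"tx": 0,"ty": 0,"tz": 1,"wx": 0,"wy": 0,"wz": 0,"fingers": 10}])

```text
time: 13.08
position: [0.5357, -0.2777, 0.1526]
tool_rot: [0.0, 0.179, 0.984, -0.0]
wrist_force: [-1.4, 0.3, 0.3]
grip_width: 0.0208
grip_force: 81.8
```

jog_arm(steps=[{"tx": 0,"ty": 0,"tz": 0.5,"wx": 0,"wy": 0,"wz": 0,"fingers": 10},{"tx": 0,"ty": 0,"tz": 0.5,"wx": 0,"wy": 0,"wz": 0,"fingers": 10},{"tx": 0,"ty": 0,"tz": 0.5,"wx": 0,"wy": 0,"wz": 0,"fingers": 10}])

```text
time: 13.33
position: [0.5358, -0.2778, 0.1526]
tool_rot: [0.0, 0.179, 0.984, -0.0]
wrist_force: [-3.0, 0.7, 6.0]
grip_width: 0.021
grip_force: 82.5
```

Contact confirmed: about 10 N at TCP z≈0.1526. Now I'll raise the core to 0.1626.

jog_arm(steps=[{"tx": 0,"ty": 0,"tz": -1,"wx": 0,"wy": 0,"wz": 0,"fingers": 10},{"tx": 0,"ty": 0,"tz": -3,"wx": 0,"wy": 0,"wz": 0,"fingers": 10},{"tx": 0,"ty": 0,"tz": -5.5,"wx": 0,"wy": 0,"wz": 0,"fingers": 10},{"tx": 0,"ty": 0,"tz": -8,"wx": 0,"wy": 0,"wz": 0,"fingers": 10},{"tx": 0,"ty": 0,"tz": -10,"wx": 0,"wy": 0,"wz": 0,"fingers": 10},{"tx": 0,"ty": 0,"tz": -11.3,"wx": 0,"wy": 0,"wz": 0,"fingers": 10},{"tx": 0,"ty": 0,"tz": -11.3,"wx": 0,"wy": 0,"wz": 0,"fingers": 10},{"tx": 0,"ty": 0,"tz": -11.3,"wx": 0,"wy": 0,"wz": 0,"fingers": 10},{"tx": 0,"ty": 0,"tz": -11.3,"wx": 0,"wy": 0,"wz": 0,"fingers": 10},{"tx": 0,"ty": 0,"tz": -11.3,"wx": 0,"wy": 0,"wz": 0,"fingers": 10},{"tx": 0,"ty": 0,"tz": -11.3,"wx": 0,"wy": 0,"wz": 0,"fingers": 10},{"tx": 0,"ty": 0,"tz": -11.3,"wx": 0,"wy": 0,"wz": 0,"fingers": 10}])

```text
time: 14.33
position: [0.5355, -0.2776, 0.1625]
tool_rot: [-0.0, 0.179, 0.984, 0.0]
wrist_force: [-0.1, 0.1, -4.1]
grip_width: 0.0207
grip_force: 81.1
```

```bash
python3 st.py
python3 - <<'E'
from h import *
c=cam('wrist'); pickle.dump(c,open('w8.pkl','wb')); g=cv2.GaussianBlur(cv2.cvtColor(c['image'],cv2.COLOR_RGB2GRAY),(3,3),0).astype(float)
def pk(d,lo,hi): return [(float(round(i+(d[i+1]-d[i-1])/(2*(2*d[i]-d[i-1]-d[i+1])),1)),round(d[i])) for i in range(lo,hi) if d[i]>12 and d[i]>=d[i-1] and d[i]>d[i+1]]
for r in (110,116,124,132,140,148,156,164): print(r,pk(np.abs(np.gradient(g[r:r+3].mean(0))),200,430))
for x in (280,300,345,360): print(x,pk(np.abs(np.gradient(g[:,x-2:x+3].mean(1))),60,172))
E
```

```text
t 14.6333 p [ 0.5355 -0.2776  0.1626] std [0. 0. 0.] F [-0.1   0.07 -4.17] [0.56 0.16 0.53]
core foot [ 0.5328 -0.2768  0.0578] coreyaw -20.58 tilt [-0.  0. -1.]
shift tool mm [-0.87  0.59 -0.  ]
110 [(385.9, 30), (388.3, 26), (408.2, 28), (423.4, 17)]
116 [(385.2, 28), (387.8, 27), (407.8, 24), (422.9, 20)]
124 [(384.8, 23), (387.2, 23), (407.0, 23), (422.0, 20)]
132 [(200.3, 14), (229.0, 15), (231.6, 34), (252.0, 46), (266.5, 21), (371.0, 20), (385.8, 53), (406.2, 24), (421.1, 19)]
140 [(201.2, 14), (232.1, 36), (252.3, 43), (267.4, 21), (370.4, 18), (385.1, 55), (405.3, 23), (420.2, 21)]
148 [(202.1, 16), (230.6, 24), (232.9, 45), (253.0, 44), (267.0, 35), (270.3, 14), (274.9, 18), (362.0, 16), (370.0, 21), (384.4, 49), (404.4, 24), (419.1, 24)]
156 [(203.0, 14), (230.9, 23), (233.5, 34), (253.2, 43), (383.9, 50), (403.8, 22), (418.2, 17)]
164 [(220.0, 12), (233.8, 42), (246.3, 12), (253.9, 26), (257.4, 14), (380.1, 15), (383.2, 54), (402.9, 21), (417.6, 18)]
280 [(59.9, 19), (104.7, 35), (107.5, 40), (129.0, 34), (141.9, 20), (145.2, 38), (162.8, 25)]
300 [(60.0, 20), (104.7, 28), (107.6, 37), (129.2, 32), (142.9, 34), (162.8, 22)]
345 [(60.9, 14), (72.8, 26), (108.0, 52), (129.6, 33), (142.5, 25), (162.8, 25)]
360 [(61.1, 19), (106.0, 19), (108.7, 39), (129.8, 38), (147.1, 17), (162.8, 24)]
```

The core is centred: measured gaps are within about 0.3 mm of nominal. It hasn't slipped, and the foot is 10 mm above the touch height. Handing in.

```bash
python3 -c "
from plant import manip
print(manip.close_job())"
```

```text
the job is handed in; nothing more can be done
None
```

The core touched the mould's bottom at about 10 N and is now held 10 mm above it, upright, square and centred to within about 0.3 mm by my last camera check; the job is handed in, but no verdict came back and I did not re-measure the jars, cups, round core and planter afterwards.

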